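# Load the reference cartridge through the light flap of a roast colour meter

## Robot

A 6-joint arm with a two-finger parallel gripper is mounted at the origin on the work surface. World frame = base frame: x ahead of the robot, y to its left, z up, the work surface at z = 0. Lengths are in mm, angles in rad, forces in N, time in s.
With the tool pointing down it reaches from about 400 to 925 mm from the base axis. Payload 12.5 kg.
Tool frame: the origin (TCP) lies midway between the tips of the shut fingers; the grasp point (between the pads) lies 19 mm behind it; z points along the fingers, y is the line along which they close (so a half turn about z gives the same grasp; the last joint's range is limited). The gripper opens to 95 mm and grips with 3 to 60 N. Pads are 20 mm wide; open, the fingers measure 119 mm over their backs; the gripper's body (75 mm by 180 mm) begins 59 mm behind the grasp point.
Start: joints at [1.192, 0.491, 1.559, -0, 1.092, -0.106], TCP at [168.375, 601.911, 214.661] pointing down, gripper open.
Joint ranges: [-3.1, 3.1], [-0.84, 2.19], [0.05, 2.79], [-1.13, 4.28], [0.06, 2.93], [-2.69, 2.69]. Speed limits (rad/s): [2.22, 2.22, 2.79, 3.14, 3.14, 3.14].

## Interface

Orientations are given as [roll, pitch, yaw] about the fixed x, y, z axes, in that order (R = Rz(yaw) Ry(pitch) Rx(roll)).
In Python, from bench import env, imaging gives the robot as it stands.
- The arm moves only by the tool carry_out, never from a script. Its argument "motion" is one flat list of numbers, 5 for each row, row after row: the shift along the tool's x, y, z scaled (see below), then the turn about the tool's z scaled (see below), then the gripper's target within -1 to 1 (fully open at 1, half-way at 0, shut at -1). A call has 1 to 5 rows; each row shifts and turns the commanded pose from where the row before left it, along the tool's axes as they then stand; what a row does not reach is not made up. The controller multiplies each number of a shift by 0.2 m and each number of a turn by pi rad. A row lasts 1/12 s, in which the tool goes at most 41.7 mm and 7.16 degrees, less where a joint would pass 70% of its speed; a pose out of reach is approached as far as the arm can. A call with a number of a shift or a turn outside -1 to 1 is refused whole. A call with a gripper value outside its range is refused whole. The fingers move at their own pace and stop on an object; "newtons" is the grip in N (left out, the last holds). Time passes only in rows, so rows that do not move let the fingers close. It gives the time, the measured TCP pose, the force, the opening and the grip force at its end, in the units of the state.
- env.read_state(): the state, without advancing time (a new reading comes with each control period).
- imaging.get_image(name): name is "side" or "top" or "wrist"; returns a dict with "pixels" (400x640x3 uint8, blue, green, red), "K" (3x3 intrinsics, pixels), "position" and "orientation" of the camera in the world. Camera axes: x right, y down, z forward; pixel columns grow to the right and rows downward; lengths in mm; the calibration is good to about 2 mm. A picture is of the moment at which its call begins. There is no depth.
- env.job_done(): hands the job in; it is judged then, once.
The state is a dict: "time": time; "q": joint angles; "joint_vel": joint speeds; "joint_torque": joint torques, N m; "tool_pos": TCP position; "tool_rot": TCP orientation; "force": force on the tool from outside, world axes, zero at the start; "moment": the same for the moment, N m; "width": finger opening in mm; "grip_force": force on a finger pad.
Only numpy, scipy, OpenCV 4.12 (cv2) and the standard library are available. Lean on these libraries where they do the work, as an engineer would, in place of code of your own. Each camera call takes 0.05 s, during which the arm holds its last target. There are 200 camera calls.

## Task

Get the roast colour meter ready for calibration: take the short, flat-topped reference cartridge out of the wooden rack, stand it upright in the meter's loading port, and push it down through the spring flap until it is fully home on the measuring seat and the flap has sprung shut over it. The seat carries the measuring window, so feel for it and press gently, with no more than about 20 N, and do not lean on the meter. Keep the cartridge upright throughout, and leave the two longer cartridges, the mugs, the paper cup, the tin and the spoon where they are.

Things in the scene. Friction and masses are not known exactly. Their poses are not given: they have to be found in the camera images.
- cartridge: the reference cartridge: black block 60 mm long (its x), 32 thick (y), 56 tall (z up), 120 to 170 g, flat top, foot edges rounded 8 mm, ribs on its 60 mm-apart end faces, the same turned by half a turn. Origin: centre of the underside. Stands in a rack socket, foot 8 mm above the table, 12 mm deep, 2 to 3 mm of play; the upper 44 mm are free
- long_a: bystander: one of two longer cartridges in the rack, same 60 x 32 mm plan but 74 mm tall in all, with a 40 x 14 mm rib, 10 mm high, along its top; not wanted, stays in the rack. Origin at the centre of its underside
- long_b: bystander: the other longer cartridge, just like long_a
- rack: low wooden rack, fixed, 86 mm (x) by 212 mm (y), 20 mm tall, with three sockets 64 mm apart along its y axis, each holding one cartridge lengthwise across the rack (cartridge x along rack x). Origin at the centre of its underside
- meter: the roast colour meter, fixed: a light grey bench instrument 200 mm wide (y), with a sloped panel with display and keys at the front (-x) 140 mm ahead of its origin, and a body that reaches 160 mm behind it; the deck is 112 mm high. Origin on the table, straight below the centre of the loading port
- port (a point): centre of the loading mouth, top of its aluminium collar, 128 mm above the table, the meter's highest part; axes as the meter's. The mouth is 63 mm long (y) by 35 wide (x): the cartridge goes in with its 60 mm side along y. The collar stops fingers that hold the cartridge by its sides; closed fingertips up to 30 mm thick along x go into the mouth and can push its top
- flap (a point): centre of the closed spring flap's upper face, 6.5 mm below the mouth: two dark leaves. It bears the cartridge's weight, so the cartridge stands on it in the collar by itself; pushing it through takes about 5 to 12 N. It shuts once the cartridge's top is over 29 mm below the mouth and nothing else is left in it
- guide (a point): point on the port's axis 60 mm below the mouth, in the guide (63 x 35 mm). Side springs hold the cartridge there by friction at any depth: it does not drop home by itself. Home on the seat, its top is 31 to 46 mm below the mouth; the seat's height differs from meter to meter and is not measured: feel it as a hard stop, well above the push needed so far
- flap_front (a joint): angle of the front leaf of the dark light-tight flap, rad: 0 closed (level), up to 1.5 swung down; the leaf is 20 mm long, hinged along the front long edge of the mouth, and its spring closes it
- flap_rear (a joint): the same for the rear leaf, hinged along the rear long edge
- seat_pin (a joint): presence pin in the middle of the measuring seat, m: 0 when out (standing 4 mm proud of the seat), 0.004 when pressed level with the seat by a cartridge that is fully home; its spring takes less than 0.5 N, which the cartridge's weight holds down
- cup_a: bystander: white straight-sided mug with a side handle, 80 mm across, 70 mm tall; origin at the centre of its underside
- cup_b: bystander: white straight-sided mug with a side handle, 80 mm across, 70 mm tall; origin at the centre of its underside
- cup_c: bystander: white straight-sided mug with a side handle, 80 mm across, 70 mm tall; origin at the centre of its underside
- tin: bystander: plain metal sample tin, 64 mm across, 85 mm tall; origin at the centre of its underside
- spoon: bystander: steel cupping spoon, 170 mm long, lying flat along its x axis
- paper_cup: bystander: white paper cup, 80 mm across, 95 mm tall; origin at the centre of its underside
Things that resemble listed ones, but are neither listed nor needed, are in the scene too. Leave any blue or green look-alike of the cartridge alone.

How it is judged:
By the outcome, as a careful person would: the job done as asked, in the order asked, and still so for the second after the job is handed in, with the robot touching nothing.
It also fails if it takes over 62 s, if anything falls off the work surface, if the arm or the gripper's body presses on something with over 40 N, if the wrist force passes 120 N, or if a joint passes its speed limit or range.

## Working session

There is one attempt and no reset: what is moved stays moved. The work goes in short steps, Python scripts to look and compute and a tool call to move; the robot and the scene stay as the last step left them, time stands still between calls to the robot, and variables do not carry over. Pictures are saved under pics/ and viewed, at most 10 in all, crops included, and the job is handed in when it is done.

Besides the shell and the picture viewer there is one more tool, called after ">>>" as name(argument=value, ...), one argument or row to a line, values as JSON. carry_out: Moves the arm, as the interface text tells. Its arguments: {"type":"object","properties":{"motion":{"type":"array","items":{"type":"number"}},"newtons":{"type":"number"}},"required":["motion"]}

```bash
mkdir -p pics; ls; python3 - <<'E'
from bench import env, imaging
import cv2,numpy as np
s=env.read_state();print({k:np.round(v,3).tolist() for k,v in s.items()})
for n in("top","side"):
    d=imaging.get_image(n);cv2.imwrite(f"pics/{n}0.png",d["pixels"]);print(n,d["K"],d["position"],d["orientation"])
E
```

```text
pics
{'time': 0.0, 'q': [1.192, 0.492, 1.559, -0.0, 1.092, -0.106], 'joint_vel': [-0.001, -0.001, -0.001, 0.001, 0.001, -0.001], 'joint_torque': [0.002, -61.265, -25.817, 0.069, 0.048, -0.0], 'tool_pos': [168.303, 601.656, 214.045], 'tool_rot': [-3.14, -0.0, 2.869], 'force': [-0.176, 0.915, -0.291], 'moment': [0.016, -0.031, -0.019], 'grip_force': 0.0, 'width': 95.205}
top [[469.61682566   0.         322.56653284]
 [  0.         469.61682566 203.98053726]
 [  0.           0.           1.        ]] [ 346.39874777  -31.95402924 1566.43584785] [-2.97360877 -0.00613984 -1.54600046]
side [[370.13096345   0.         324.31247083]
 [  0.         370.13096345 202.82989476]
 [  0.           0.           1.        ]] [357.20574419 677.01535246 907.94065549] [-2.39413679 -0.01508967 -2.78355928]
```

View pics/top0.png

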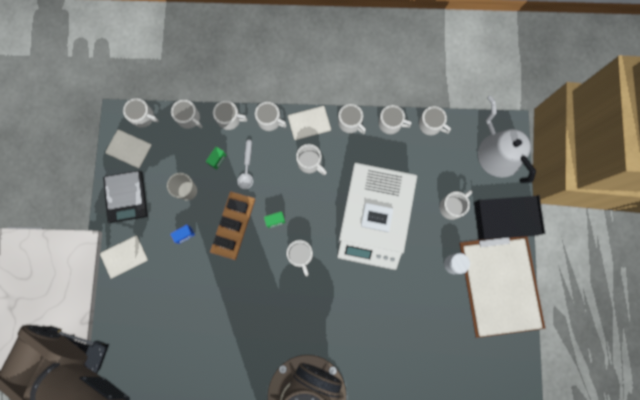

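View pics/side0.png

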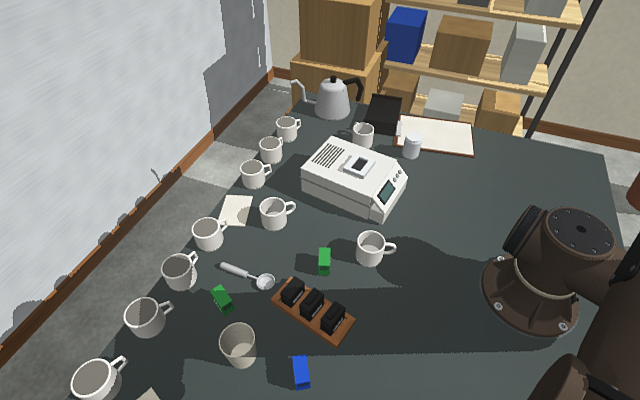

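The top view shows the rack at about (232,226) with three black cartridges at (240,207), (233,225) and (226,244). The meter's port is at (378,217). I'll enlarge the rack from both views to find the flat-topped one.

```bash
cat > h.py <<'E'
from bench import env, imaging
import cv2,numpy as np
from scipy.spatial.transform import Rotation as R
def ray(d,uv):
    v=np.linalg.inv(d["K"])@[uv[0],uv[1],1.]
    return np.array(d["position"]),R.from_euler('xyz',d["orientation"]).apply(v)
def onz(d,uv,z):
    p,v=ray(d,uv); return p+v*(z-p[2])/v[2]
def proj(d,P):
    c=R.from_euler('xyz',d["orientation"]).inv().apply(np.array(P,float)-d["position"])
    q=d["K"]@c; return q[:2]/q[2]
E
python3 - <<'E'
import cv2,numpy as np
t=cv2.imread("pics/top0.png");s=cv2.imread("pics/side0.png")
f=lambda a:cv2.resize(np.clip(a*1.8,0,255).astype('u1'),None,fx=5,fy=5,interpolation=cv2.INTER_CUBIC)
a=f(t[185:265,200:265]);b=f(s[268:348,265:360])
cv2.imwrite("pics/rack.png",np.hstack([a,b]))
from h import *
T=imaging.get_image("top");S=imaging.get_image("side")
# rack contour (brown)
for d,n in((T,'top'),(S,'side')):
    hsv=cv2.cvtColor(d["pixels"],cv2.COLOR_BGR2HSV)
    m=cv2.inRange(hsv,(5,90,60),(20,255,255))
    roi=np.zeros_like(m); 
    if n=='top': roi[185:265,200:265]=255
    else: roi[268:348,262:362]=255
    m=cv2.morphologyEx(m&roi,cv2.MORPH_CLOSE,np.ones((9,9)))
    c=max(cv2.findContours(m,0,2)[0],key=cv2.contourArea)
    r=cv2.minAreaRect(c);print(n,r)
    if n=='top':
        B=[onz(d,p,20)[:2].round(1) for p in cv2.boxPoints(r)];print(B,[np.linalg.norm(B[i]-B[i-1]) for i in range(4)],np.mean(B,0))
    # port / meter white
    g=cv2.cvtColor(d["pixels"],cv2.COLOR_BGR2GRAY)
    x0,x1,y0,y1=(355,400,198,240) if n=='top' else (335,380,145,185)
    mm=(g[y0:y1,x0:x1]<90).astype('u1')
    for c in cv2.findContours(mm,0,2,offset=(x0,y0))[0]:
        if cv2.contourArea(c)>20:
            r=cv2.minAreaRect(c);B=[onz(d,p,128)[:2].round(1) for p in cv2.boxPoints(r)];print('port',n,r,B,np.mean(B,0))
E
```

```text
top ((232.6500244140625, 225.05001831054688), (26.563129425048828, 64.82669067382812), 18.434947967529297)
[array([440.9, 330.7]), array([648. , 275.5]), array([621.6, 189.7]), array([415.7, 246.7])] [np.float64(87.69857467484862), np.float64(214.33023585112767), np.float64(89.76970535765393), np.float64(213.64411997525232)] [531.55 260.65]
port top ((377.05767822265625, 217.21153259277344), (17.062103271484375, 7.452412128448486), 11.309932708740234) [array([ 546.4, -176.2]), array([ 569.4, -180.6]), array([ 560.2, -232.5]), array([ 537.3, -228. ])] [ 553.325 -204.325]
side ((312.33685302734375, 310.4190979003906), (82.71320343017578, 35.845821380615234), 34.508522033691406)
port side ((359.09014892578125, 163.99179077148438), (8.322397232055664, 13.699946403503418), 39.80556869506836) [array([ 574.1, -182. ]), array([ 563.1, -241.7]), array([ 536.3, -223.8]), array([ 548. , -165.5])] [ 555.375 -203.25 ]
port side ((374.5, 148.5), (7.0, 9.0), 90.0) [array([ 549.2, -309.1]), array([ 520.9, -320.3]), array([ 511.4, -284.4]), array([ 539.2, -273.4])] [ 530.175 -296.8  ]
```

View pics/rack.png

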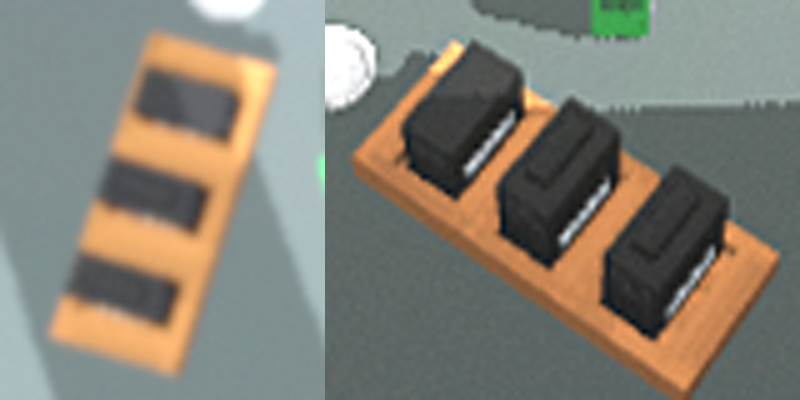

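The side view shows three candidates. (292,291) has a flat, shorter top. (311,303) and (333,318) have ribs on top and are taller. The one wanted is (292,291), which is the far (+x) end of the rack, about (593,244). I'm moving above it.

>>> carry_out(
  motion=[-0.18,-0.08,0,0,1,-0.18,-0.08,0,0,1,-0.18,-0.08,0,0,1,-0.18,-0.08,0,0,1,-0.18,-0.08,0,0,1],
)

```text
time: 0.62
tool_pos: [321.2, 475.0, 214.6]
tool_rot: [-3.142, -0.0, 2.869]
force: [0.9, 0.1, -0.4]
width: 95.4
grip_force: 0.0
```

>>> carry_out(
  motion=[-0.18,-0.08,0,0,1,-0.18,-0.08,0,0,1,-0.18,-0.08,0,0,1,-0.18,-0.08,0,0,1,-0.18,-0.08,0,0,1],
)

```text
time: 1.03
tool_pos: [473.2, 349.3, 214.6]
tool_rot: [3.142, -0.0, 2.869]
force: [0.6, 0.9, 0.5]
width: 94.9
grip_force: 0.0
```

>>> carry_out(
  motion=[-0.18,-0.08,0,0,1,-0.18,-0.08,0,0,1,-0.18,-0.08,0,0,1,0,0,0,0,1,0,0,0,0,1],
)

```text
time: 1.45
tool_pos: [564.1, 274.0, 214.0]
tool_rot: [-3.141, -0.001, 2.866]
force: [0.1, -0.2, -0.4]
width: 94.8
grip_force: 0.0
```

```bash
python3 - <<'E'
from h import *
s=env.read_state();print(s["time"],s["tool_pos"],s["tool_rot"])
d=imaging.get_image("wrist");print(d["position"],d["orientation"],d["K"][0])
im=d["pixels"].copy();cv2.imwrite("pics/w1raw.png",im)
for P in([593.3,243.9,64],[531.5,260.6,82]):
    cv2.circle(im,tuple(int(x) for x in proj(d,P)),3,(0,0,255),-1)
cv2.imwrite("pics/w1.png",im)
E
```

```text
1.45 [564.10407757 273.96493832 214.0321245 ] [-3.14127771e+00 -6.21648560e-04  2.86570243e+00]
[499.20193145 292.37547609 384.26583505] [2.90321039e+00 2.25873294e-04 1.29559281e+00] [346.6938532    0.         325.47247254]
```

View pics/w1.png

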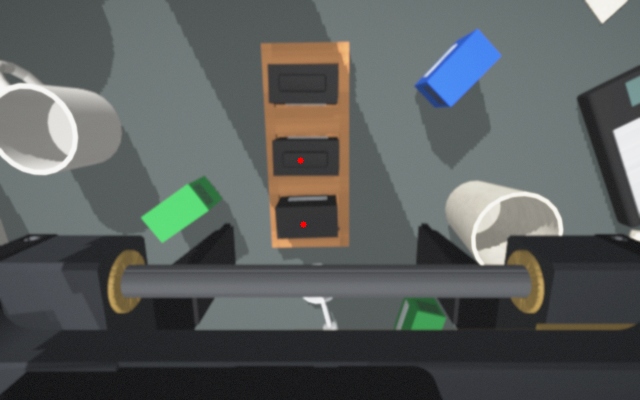

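The wrist view shows the flat cartridge at the bottom of the rack, at about (307,218), and both projected points fall on their cartridges. Next I measure its top face more exactly.

```bash
python3 - <<'E'
from h import *
d=imaging.get_image("wrist");im=d["pixels"]
g=cv2.cvtColor(im,cv2.COLOR_BGR2GRAY);print(g[205,270:346:3]);print(g[190:250:2,290])
hsv=cv2.cvtColor(im,cv2.COLOR_BGR2HSV)
o=cv2.inRange(hsv,(5,80,50),(22,255,255));o[:, :250]=0;o[:,360:]=0;o[252:]=0
o=cv2.morphologyEx(o,cv2.MORPH_OPEN,np.ones((3,3)))
c=max(cv2.findContours(o,0,2)[0],key=cv2.contourArea)
r=cv2.minAreaRect(c);B=np.array([onz(d,p,20)[:2] for p in cv2.boxPoints(r)]);print('rack',r,B.round(1).tolist(),B.mean(0),[np.linalg.norm(B[i]-B[i-1]).round(1) for i in range(4)])
for i in range(4):
    e=B[i]-B[i-1];print(np.degrees(np.arctan2(e[1],e[0])).round(1),end=' ')
m=(g<62).astype('u1');m[:204]=0;m[245:]=0;m[:,:272]=0;m[:,:]*=1;m[:,344:]=0
m=cv2.morphologyEx(m,cv2.MORPH_OPEN,np.ones((3,3)))
c=max(cv2.findContours(m,0,2)[0],key=cv2.contourArea);r=cv2.minAreaRect(c)
B=np.array([onz(d,p,64)[:2] for p in cv2.boxPoints(r)]);print('\ncart',r,cv2.boundingRect(c),B.round(1).tolist(),B.mean(0),[np.linalg.norm(B[i]-B[i-1]).round(1) for i in range(4)])
E
```

```text
[132 123  76  37  35  33  36  36  34  34  33  32  34  33  35  33  36  36
  37  34  36  37  97 122 123 121]
[138 137 131 106  97 132  86  35  34  46  53  52  54  53  53  56  56  55
  55  55  52  54  52  54  60 105 132 150 167 134]
rack ((305.693603515625, 145.72943115234375), (204.2455291748047, 88.10761260986328), 89.01223754882812) [[417.2, 249.4], [439.1, 332.6], [645.4, 282.2], [620.5, 186.6]] [530.5399086  262.72407672] [np.float64(212.8), np.float64(86.0), np.float64(212.4), np.float64(98.8)]
162.8 75.2 -13.7 -104.6 
cart ((305.5, 221.0), (34.0, 59.0), 90.0) (276, 204, 60, 35) [[565.7, 225.2], [581.0, 279.5], [614.1, 270.4], [598.5, 214.8]] [589.83789992 247.46883915] [np.float64(34.4), np.float64(56.3), np.float64(34.4), np.float64(57.7)]
```

>>> carry_out(
  motion=[-0.172,-0.09,0,0,1,0,0,0.2,0,1,0,0,0.2,0,1,0,0,0.15,0,1,0,0,0,0,1],
)

```text
time: 1.97
tool_pos: [587.8, 249.2, 99.2]
tool_rot: [-3.137, -0.008, 2.87]
force: [-0.4, 0.2, -0.0]
width: 95.2
grip_force: 0.0
```

```bash
python3 - <<'E'
from h import *
d=imaging.get_image("wrist");s=env.read_state();print(s["tool_pos"],s["tool_rot"])
im=d["pixels"].copy();p=s["tool_pos"]
tx=np.array([np.cos(s["tool_rot"][2]),np.sin(s["tool_rot"][2]),0]);ty=np.array([tx[1],-tx[0],0])
for a in(-16,16):
  for b in(-30,30):
    q=np.array([p[0],p[1],64])+a*tx+b*ty;cv2.circle(im,tuple(int(round(x)) for x in proj(d,q)),2,(0,0,255),-1)
cv2.imwrite("pics/w2.png",im)
E
```

```text
[589.26370344 249.6463302  102.60063617] [-3.13887106 -0.00451021  2.87039101]
```

View pics/w2.png

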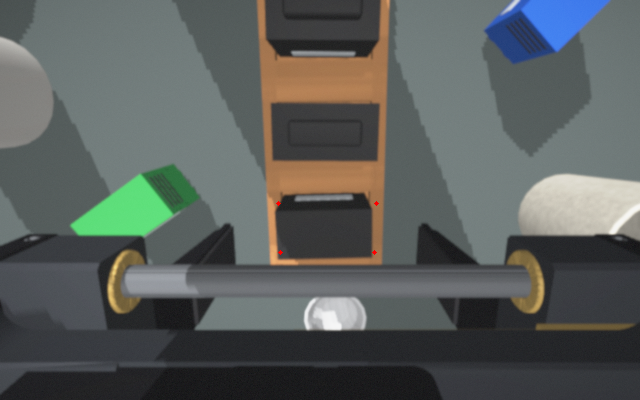

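The red frame (the tool at the cartridge's height) sits about 3 mm short of the real top face, which spans rows 209–258. The arm is still settling, so I descend and recheck the pose.

>>> carry_out(
  motion=[0,0,0,0,1,0,0,0,0,1,0,0,0.1,0,1,0,0,0,0,1,0,0,0,0,1],
)

```text
time: 2.43
tool_pos: [591.4, 249.2, 85.9]
tool_rot: [3.141, 0.001, 2.869]
force: [0.3, -0.7, 0.5]
width: 95.0
grip_force: 0.0
```

>>> carry_out(
  motion=[-0.007,-0.011,0.09,0,1,0,0,0.1,0,1,0,0,0.09,0,1,0,0,0,0,1,0,0,0,0,1],
)

```text
time: 2.85
tool_pos: [592.4, 246.6, 29.6]
tool_rot: [3.141, 0.0, 2.869]
force: [0.0, 0.3, 1.2]
width: 95.3
grip_force: 0.0
```

>>> carry_out(
  motion=[0,0,0,0,-0.4,0,0,0,0,-0.4,0,0,0,0,-0.4,0,0,0,0,-0.4,0,0,0,0,-0.4],
  newtons=20,
)

```text
time: 3.27
tool_pos: [592.3, 246.5, 29.2]
tool_rot: [3.141, 0.001, 2.869]
force: [0.6, 0.6, 0.5]
width: 67.2
grip_force: 0.0
```

>>> carry_out(
  motion=[0,0,0,0,-0.4,0,0,0,0,-0.4,0,0,0,0,-0.4,0,0,0,0,-0.4,0,0,0,0,-0.4],
  newtons=30,
)

```text
time: 3.68
tool_pos: [592.2, 246.5, 29.0]
tool_rot: [3.141, 0.0, 2.869]
force: [-1.6, 0.1, 5.5]
width: 60.0
grip_force: 29.8
```

>>> carry_out(
  motion=[0,0,-0.05,0,-0.4,0,0,-0.1,0,-0.4,0,0,-0.15,0,-0.4,0,0,-0.15,0,-0.4,0,0,-0.1,0,-0.4],
)

```text
time: 4.1
tool_pos: [592.4, 246.5, 141.5]
tool_rot: [3.141, 0.001, 2.869]
force: [0.7, -0.3, -1.8]
width: 60.3
grip_force: 29.8
```

>>> carry_out(
  motion=[0,0,-0.15,0,-0.4,0,0,-0.15,0,-0.4,0,0,-0.1,0,-0.4,0,0,0,0,-0.4,0,0,0,0,-0.4],
)

```text
time: 4.52
tool_pos: [592.0, 246.4, 219.5]
tool_rot: [3.141, 0.001, 2.869]
force: [-0.4, -0.1, -1.5]
width: 60.3
grip_force: 29.8
```

```bash
python3 - <<'E'
from h import *
s=env.read_state();print(s["tool_pos"],s["width"],s["grip_force"],s["force"])
d=imaging.get_image("side");T=imaging.get_image("top")
cv2.imwrite("pics/s2.png",cv2.resize(d["pixels"][110:380,200:480],None,fx=2.2,fy=2.2,interpolation=cv2.INTER_CUBIC))
# meter deck contour in top view for the yaw, port dark area
hsv=cv2.cvtColor(T["pixels"],cv2.COLOR_BGR2HSV)
m=cv2.inRange(hsv,(0,0,120),(180,60,255));m[:, :325]=0;m[:,425:]=0;m[:158]=0;m[275:]=0
m=cv2.morphologyEx(m,cv2.MORPH_CLOSE,np.ones((15,15)))
c=max(cv2.findContours(m,0,2)[0],key=cv2.contourArea);r=cv2.minAreaRect(c)
B=np.array([onz(T,p,112)[:2] for p in cv2.boxPoints(r)]);print(r,B.round(1).tolist())
for i in range(4):
    e=B[i]-B[i-1];print(np.linalg.norm(e).round(1),np.degrees(np.arctan2(e[1],e[0])).round(1))
E
```

```text
[592.01543196 246.42178582 219.4517064 ] 60.348652948067716 29.781871140003204 [-0.40066734 -0.09016547 -1.54935359]
((376.9208068847656, 216.553955078125), (67.26644897460938, 99.40052032470703), 10.738897323608398) [[421.9, -76.1], [733.3, -128.9], [697.8, -339.6], [388.8, -279.8]]
206.3 80.8
315.8 -9.6
213.7 -99.6
314.8 169.0
```

View pics/s2.png

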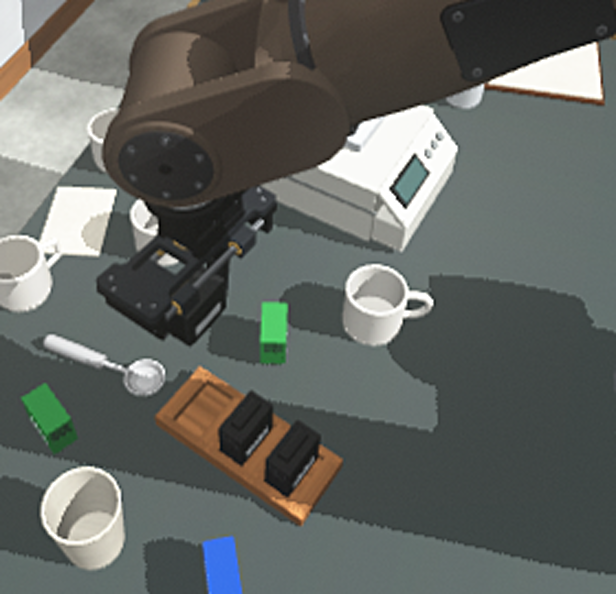

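The rack view shows the socket empty, the cartridge upright in the gripper, and the bystanders where they were. I'm moving over the meter, 50 mm past the port, so that the wrist camera can see it.

>>> carry_out(
  motion=[-0.03,-0.098,0,0,-0.4,-0.06,-0.196,0,0,-0.4,-0.06,-0.196,0,0,-0.4,-0.06,-0.196,0,0,-0.4,-0.06,-0.196,0,0,-0.4],
)

```text
time: 5.03
tool_pos: [595.6, 60.3, 216.9]
tool_rot: [-3.141, -0.003, 2.869]
force: [1.7, 0.3, -1.0]
width: 59.7
grip_force: 29.8
```

>>> carry_out(
  motion=[-0.06,-0.196,0,0,-0.4,-0.06,-0.196,0,0,-0.4,-0.06,-0.196,0,0,-0.4,-0.06,-0.196,0,0,-0.4,-0.06,-0.196,0,0,-0.4],
)

```text
time: 5.45
tool_pos: [600.6, -144.8, 216.9]
tool_rot: [3.141, -0.003, 2.869]
force: [1.1, -0.1, -1.5]
width: 59.8
grip_force: 29.8
```

>>> carry_out(
  motion=[-0.06,-0.196,0,0,-0.4,-0.03,-0.098,0,0,-0.4,0,0,0,-0.031,-0.4,0,0,0,0,-0.4,0,0,0,0,-0.4],
)

```text
time: 5.87
tool_pos: [602.5, -204.2, 217.1]
tool_rot: [3.141, -0.002, 2.964]
force: [0.1, 0.4, -1.2]
width: 60.1
grip_force: 29.8
```

```bash
python3 - <<'E'
from h import *
d=imaging.get_image("wrist");s=env.read_state();print(s["tool_pos"],s["tool_rot"],s["width"],s["grip_force"])
cv2.imwrite("pics/w3.png",d["pixels"])
print(proj(d,[554,-204,128]))
E
```

```text
[ 602.70529332 -203.76184488  217.5266202 ] [ 3.14089904e+00 -1.88205925e-03  2.96389525e+00] 60.31688469557965 29.78196769952774
[313.82444847 141.51472428]
```

View pics/w3.png

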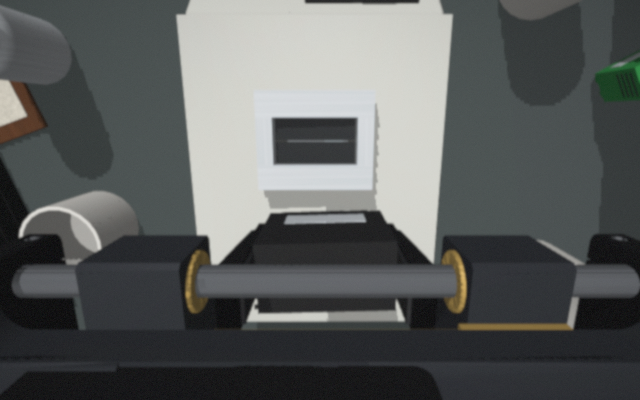

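The wrist view shows the mouth at about (315,141) with the flap slit inside. The cartridge is held square at (327,265). Now I measure the mouth and the cartridge's front top edge.

```bash
python3 - <<'E'
from h import *
d=imaging.get_image("wrist");s=env.read_state();im=d["pixels"];g=cv2.cvtColor(im,cv2.COLOR_BGR2GRAY)
m=(g<130).astype('u1');m[:100]=0;m[180:]=0;m[:,:262]=0;m[:,368:]=0
m=cv2.morphologyEx(m,cv2.MORPH_CLOSE,np.ones((7,7)))
c=max(cv2.findContours(m,0,2)[0],key=cv2.contourArea);r=cv2.minAreaRect(c);print(r)
B=np.array([onz(d,p,128)[:2] for p in cv2.boxPoints(r)]);print(B.round(1).tolist(),B.mean(0))
for i in range(4):
    e=B[i]-B[i-1];print(np.linalg.norm(e).round(1),np.degrees(np.arctan2(e[1],e[0])).round(1))
p=s["tool_pos"];y=s["tool_rot"][2];tx=np.array([np.cos(y),np.sin(y)]);ty=np.array([tx[1],-tx[0]])
f=lambda P:(((P[:2]-p[:2])@tx).round(1),((P[:2]-p[:2])@ty).round(1))
print(g[210:262:2,327]);print(g[210:262:2,280])
for v in range(232,246,2):print(v,f(onz(d,(327,v),p[2]+35)))
k=(B.mean(0)-p[:2]);print('move tx,ty',k@tx,k@ty,'yaw',np.degrees(y))
E
```

```text
((313.5, 140.5), (45.0, 83.0), 90.0)
[[532.2, -230.5], [542.9, -170.9], [575.5, -176.0], [564.5, -237.5]] [ 553.74130998 -203.74948027]
33.0 167.8
60.6 79.9
33.0 -9.0
62.5 -100.1
[132  57 100 154 160 159 136  48  34  36  35  33  33  33  38  33  38  42
  44  42  44  44  45  42  43  44]
[210 164  54  33  31  34  33  34  34  32  32  29  33  34  36  34  34  41
  46  45  47  46  43  45  44  43]
232 (np.float64(20.5), np.float64(0.5))
234 (np.float64(19.6), np.float64(0.5))
236 (np.float64(18.7), np.float64(0.5))
238 (np.float64(17.9), np.float64(0.5))
240 (np.float64(17.0), np.float64(0.5))
242 (np.float64(16.1), np.float64(0.5))
244 (np.float64(15.2), np.float64(0.5))
move tx,ty 48.32014352863125 -8.864423743313695 yaw 169.86406438391944
```

>>> carry_out(
  motion=[0.12,-0.022,0,0,-0.4,0.12,-0.022,0,0,-0.4,0,0,0.13,0,-0.4,0,0,0.13,0,-0.4,0,0,0,0,-0.4],
)

```text
time: 6.38
tool_pos: [552.4, -203.0, 162.9]
tool_rot: [3.14, -0.006, 2.965]
force: [-0.3, -0.3, -1.9]
width: 59.9
grip_force: 29.8
```

>>> carry_out(
  motion=[0,0,0,0,-0.4,0,0,0,0,-0.4,0,0,0,0,-0.4],
)

```text
time: 6.63
tool_pos: [555.0, -204.7, 168.0]
tool_rot: [-3.141, 0.002, 2.966]
force: [0.6, 0.4, -2.2]
width: 60.2
grip_force: 29.8
```

```bash
python3 - <<'E'
from h import *
s=env.read_state();print(s["tool_pos"],s["tool_rot"],s["force"])
d=imaging.get_image("side");a=cv2.resize(d["pixels"][110:210,300:420],None,fx=5,fy=5,interpolation=cv2.INTER_CUBIC)
cv2.imwrite("pics/s3.png",a)
E
```

```text
[ 554.95900346 -204.65258831  167.96702468] [-3.14111421e+00  1.84393392e-03  2.96632994e+00] [ 0.60072646  0.39852599 -2.17346237]
```

View pics/s3.png

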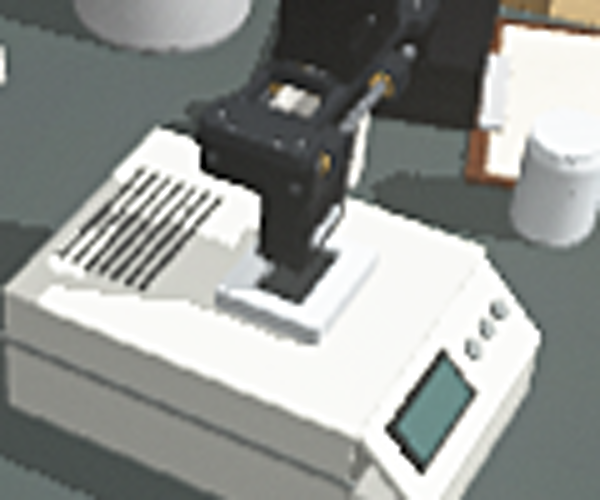

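The side crop shows the cartridge upright, straight above the mouth at about (300,280) in the crop. I trim by about 1 mm and lower it gently.

>>> carry_out(
  motion=[0.006,0.002,0.03,0,-0.4,0,0,0.03,0,-0.4,0,0,0.03,0,-0.4,0,0,0,0,-0.4,0,0,0,0,-0.4],
)

```text
time: 7.1
tool_pos: [552.9, -204.0, 148.1]
tool_rot: [3.141, -0.001, 2.966]
force: [0.2, 0.8, -1.2]
width: 60.2
grip_force: 29.8
```

>>> carry_out(
  motion=[0,0,0.01,0,-0.4,0,0,0.01,0,-0.4,0,0,0,0,-0.4,0,0,0,0,-0.4],
)

```text
time: 7.43
tool_pos: [553.1, -204.1, 144.6]
tool_rot: [3.141, -0.0, 2.966]
force: [-0.8, 0.1, -2.8]
width: 60.1
grip_force: 29.8
```

>>> carry_out(
  motion=[0,0,0.006,0,-0.4,0,0,0.006,0,-0.4,0,0,0,0,-0.4,0,0,0,0,-0.4],
)

```text
time: 7.77
tool_pos: [553.2, -204.1, 142.4]
tool_rot: [-3.142, 0.0, 2.966]
force: [-0.2, -0.0, 2.3]
width: 60.3
grip_force: 29.8
```

>>> carry_out(
  motion=[0,0,0.006,0,-0.4,0,0,0,0,-0.4,0,0,0,0,-0.4],
)

```text
time: 8.02
tool_pos: [553.3, -204.2, 141.4]
tool_rot: [-3.142, 0.001, 2.966]
force: [-2.2, 0.5, 5.2]
width: 60.0
grip_force: 29.8
```

Contact is at the flap height I expected. I release, rise clear of the top and close the fingers.

>>> carry_out(
  motion=[0,0,0,0,0.7,0,0,0,0,0.7,0,0,0,0,0.7,0,0,0,0,0.7,0,0,0,0,0.7],
)

```text
time: 8.43
tool_pos: [553.1, -204.1, 140.9]
tool_rot: [3.141, -0.0, 2.966]
force: [0.4, -0.2, -0.0]
width: 80.5
grip_force: 0.0
```

>>> carry_out(
  motion=[0,0,-0.1,0,0.7,0,0,-0.15,0,0.7,0,0,-0.1,0,0.7,0,0,0,0,-1,0,0,0,0,-1],
)

```text
time: 8.85
tool_pos: [553.3, -204.2, 211.8]
tool_rot: [-3.141, 0.002, 2.966]
force: [0.1, -0.0, -0.4]
width: 72.6
grip_force: 0.0
```

>>> carry_out(
  motion=[0,0,0,0,-1,0,0,0,0,-1,0,0,0,0,-1,0,0,0,0,-1,0,0,0,0,-1],
)

```text
time: 9.27
tool_pos: [553.0, -204.1, 210.4]
tool_rot: [3.141, -0.001, 2.966]
force: [-0.1, 0.2, 0.4]
width: 39.7
grip_force: 0.0
```

>>> carry_out(
  motion=[0,0,0,0,-1,0,0,0,0,-1,0,0,0,0,-1,0,0,0,0,-1,0,0,0,0,-1],
)

```text
time: 9.68
tool_pos: [553.1, -204.1, 211.0]
tool_rot: [3.141, 0.0, 2.966]
force: [-0.0, -0.8, 0.5]
width: 6.3
grip_force: 0.0
```

```bash
python3 - <<'E'
from h import *
s=env.read_state();print(s["tool_pos"],s["tool_rot"],s["force"],s["width"])
d=imaging.get_image("side");w=imaging.get_image("wrist")["pixels"]
a=cv2.resize(d["pixels"][110:210,300:420],(480,400),interpolation=cv2.INTER_CUBIC)
cv2.imwrite("pics/s4.png",np.hstack([a,cv2.resize(w[100:350,220:420],(320,400))]))
E
```

```text
[ 553.07915104 -204.07759065  211.02321999] [3.14149916e+00 4.10211991e-05 2.96617202e+00] [-0.01044212 -0.83738426  0.49787472] 6.340568338796791
```

View pics/s4.png

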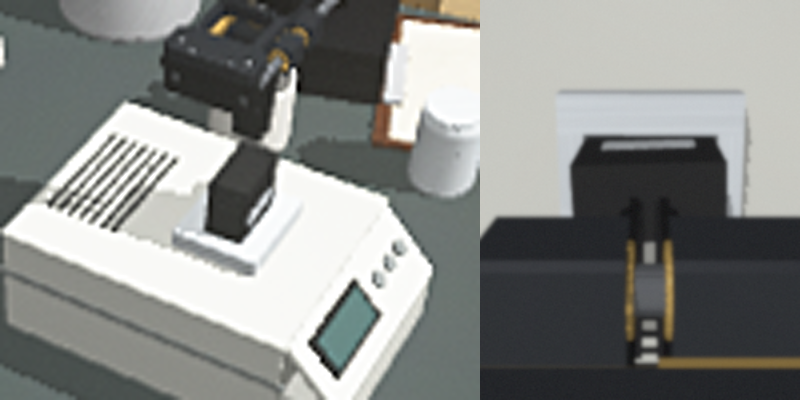

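The cartridge stands upright in the collar, at about (240,190) in the left half, and the shut fingers are centred above it. I go down to its top.

>>> carry_out(
  motion=[0,0,0.05,0,-1,0,0,0.06,0,-1,0,0,0.045,0,-1,0,0,0,0,-1,0,0,0,0,-1],
)

```text
time: 10.2
tool_pos: [553.0, -204.0, 179.5]
tool_rot: [3.141, -0.001, 2.966]
force: [0.3, 0.1, -0.6]
width: 0.6
grip_force: 0.0
```

>>> carry_out(
  motion=[0,0,0.005,0,-1,0,0,0.005,0,-1,0,0,0.005,0,-1,0,0,0,0,-1,0,0,0,0,-1],
)

```text
time: 10.62
tool_pos: [553.3, -204.2, 177.6]
tool_rot: [-3.141, 0.001, 2.966]
force: [-0.9, -0.3, 3.8]
width: 0.6
grip_force: 2.3
```

>>> carry_out(
  motion=[0,0,0.005,0,-1,0,0,0.005,0,-1,0,0,0,0,-1],
)

```text
time: 10.87
tool_pos: [553.3, -204.2, 175.5]
tool_rot: [-3.141, 0.001, 2.966]
force: [0.1, -0.7, 5.7]
width: 0.7
grip_force: 3.1
```

>>> carry_out(
  motion=[0,0,0.008,0,-1,0,0,0.008,0,-1,0,0,0.008,0,-1,0,0,0.008,0,-1,0,0,0,0,-1],
)

```text
time: 11.28
tool_pos: [553.7, -204.4, 169.6]
tool_rot: [-3.141, 0.002, 2.966]
force: [-0.4, -0.4, 7.7]
width: 0.7
grip_force: 4.2
```

>>> carry_out(
  motion=[0,0,0.01,0,-1,0,0,0.01,0,-1,0,0,0.01,0,-1,0,0,0.01,0,-1,0,0,0,0,-1],
)

```text
time: 11.7
tool_pos: [553.5, -204.3, 161.2]
tool_rot: [-3.141, 0.002, 2.966]
force: [-0.4, 0.8, 5.3]
width: 0.6
grip_force: 2.7
```

>>> carry_out(
  motion=[0,0,0.015,0,-1,0,0,0.015,0,-1,0,0,0.015,0,-1,0,0,0.015,0,-1,0,0,0,0,-1],
)

```text
time: 12.12
tool_pos: [552.8, -204.0, 147.9]
tool_rot: [3.141, -0.001, 2.966]
force: [-0.1, -0.8, -0.7]
width: 0.4
grip_force: 0.0
```

>>> carry_out(
  motion=[0,0,0.015,0,-1,0,0,0.015,0,-1,0,0,0.015,0,-1,0,0,0.015,0,-1,0,0,0,0,-1],
)

```text
time: 12.53
tool_pos: [552.8, -204.0, 135.8]
tool_rot: [3.141, -0.001, 2.966]
force: [0.1, -0.5, -0.1]
width: 0.4
grip_force: 0.0
```

>>> carry_out(
  motion=[0,0,0.01,0,-1,0,0,0.01,0,-1,0,0,0.01,0,-1,0,0,0,0,-1,0,0,0,0,-1],
)

```text
time: 12.95
tool_pos: [553.0, -204.0, 130.4]
tool_rot: [3.141, -0.0, 2.966]
force: [-0.4, 1.6, 0.3]
width: 0.6
grip_force: 0.0
```

>>> carry_out(
  motion=[0,0,0.008,0,-1,0,0,0.008,0,-1,0,0,0.008,0,-1,0,0,0,0,-1,0,0,0,0,-1],
)

```text
time: 13.37
tool_pos: [553.4, -204.3, 126.4]
tool_rot: [-3.141, 0.001, 2.966]
force: [-0.6, 0.3, 6.1]
width: 0.2
grip_force: 2.8
```

>>> carry_out(
  motion=[0,0,0.008,0,-1,0,0,0.008,0,-1,0,0,0.008,0,-1,0,0,0,0,-1,0,0,0,0,-1],
)

```text
time: 13.78
tool_pos: [553.3, -204.2, 121.3]
tool_rot: [-3.141, 0.001, 2.966]
force: [-0.6, -1.9, 3.6]
width: 0.4
grip_force: 2.0
```

>>> carry_out(
  motion=[0,0,0.008,0,-1,0,0,0.008,0,-1,0,0,0.008,0,-1,0,0,0,0,-1,0,0,0,0,-1],
)

```text
time: 14.2
tool_pos: [553.2, -204.2, 116.3]
tool_rot: [-3.142, 0.0, 2.966]
force: [0.1, -0.6, 3.3]
width: 0.5
grip_force: 1.7
```

>>> carry_out(
  motion=[0,0,0.008,0,-1,0,0,0.008,0,-1,0,0,0.008,0,-1,0,0,0,0,-1,0,0,0,0,-1],
)

```text
time: 14.62
tool_pos: [553.2, -204.1, 111.5]
tool_rot: [-3.142, 0.0, 2.966]
force: [-0.0, -0.4, 3.6]
width: 0.6
grip_force: 1.7
```

>>> carry_out(
  motion=[0,0,0.008,0,-1,0,0,0.008,0,-1,0,0,0.008,0,-1,0,0,0,0,-1,0,0,0,0,-1],
)

```text
time: 15.03
tool_pos: [553.1, -204.1, 106.6]
tool_rot: [3.142, 0.0, 2.966]
force: [0.2, -1.3, 3.3]
width: 0.5
grip_force: 1.6
```

>>> carry_out(
  motion=[0,0,0.008,0,-1,0,0,0.008,0,-1,0,0,0.006,0,-1,0,0,0,0,-1,0,0,0,0,-1],
)

```text
time: 15.45
tool_pos: [553.2, -204.1, 102.2]
tool_rot: [3.142, 0.0, 2.966]
force: [0.3, -0.7, 3.3]
width: 0.6
grip_force: 1.8
```

>>> carry_out(
  motion=[0,0,0.004,0,-1,0,0,0.004,0,-1,0,0,0.004,0,-1,0,0,0,0,-1,0,0,0,0,-1],
)

```text
time: 15.87
tool_pos: [553.4, -204.1, 99.9]
tool_rot: [-3.142, 0.001, 2.966]
force: [1.7, -1.0, 3.8]
width: 0.6
grip_force: 4.2
```

Next comes the slow search for the seat, about 1 mm per call.

>>> carry_out(
  motion=[0,0,0.005,0,-1,0,0,0,0,-1,0,0,0,0,-1],
)

```text
time: 16.12
tool_pos: [553.4, -204.2, 99.0]
tool_rot: [-3.142, 0.001, 2.966]
force: [0.9, 0.1, 4.5]
width: 0.3
grip_force: 4.3
```

>>> carry_out(
  motion=[0,0,0.005,0,-1,0,0,0,0,-1,0,0,0,0,-1],
)

```text
time: 16.37
tool_pos: [553.4, -204.2, 98.0]
tool_rot: [-3.141, 0.001, 2.966]
force: [1.5, -0.2, 4.9]
width: 0.5
grip_force: 4.5
```

>>> carry_out(
  motion=[0,0,0.005,0,-1,0,0,0,0,-1,0,0,0,0,-1],
)

```text
time: 16.62
tool_pos: [553.4, -204.2, 97.0]
tool_rot: [-3.141, 0.001, 2.966]
force: [1.4, -0.8, 5.0]
width: 0.7
grip_force: 4.5
```

>>> carry_out(
  motion=[0,0,0.005,0,-1,0,0,0,0,-1,0,0,0,0,-1],
)

```text
time: 16.87
tool_pos: [553.4, -204.2, 96.0]
tool_rot: [-3.141, 0.001, 2.966]
force: [2.0, -0.4, 5.2]
width: 0.4
grip_force: 4.7
```

>>> carry_out(
  motion=[0,0,0.004,0,-1,0,0,0,0,-1,0,0,0,0,-1],
)

```text
time: 17.12
tool_pos: [553.5, -204.3, 95.3]
tool_rot: [-3.141, 0.001, 2.966]
force: [2.2, 0.1, 6.2]
width: 0.6
grip_force: 5.4
```

>>> carry_out(
  motion=[0,0,0.004,0,-1,0,0,0,0,-1,0,0,0,0,-1],
)

```text
time: 17.37
tool_pos: [553.6, -204.2, 94.6]
tool_rot: [-3.141, 0.001, 2.966]
force: [1.7, -0.1, 6.7]
width: 0.4
grip_force: 5.6
```

>>> carry_out(
  motion=[0,0,0.004,0,-1,0,0,0,0,-1,0,0,0,0,-1],
)

```text
time: 17.62
tool_pos: [553.7, -204.2, 94.5]
tool_rot: [-3.141, 0.002, 2.966]
force: [0.6, 0.9, 14.2]
width: 0.4
grip_force: 9.6
```

>>> carry_out(
  motion=[0,0,0.004,0,-1,0,0,0,0,-1,0,0,0,0,-1],
)

```text
time: 17.87
tool_pos: [553.9, -204.3, 94.4]
tool_rot: [-3.141, 0.003, 2.966]
force: [-2.0, 1.8, 21.3]
width: 0.3
grip_force: 13.6
```

I feel the hard stop with the top 33.6 mm below the mouth. That is inside the 31–46 mm range, and the cartridge moves no further while the force climbs. I withdraw straight up.

>>> carry_out(
  motion=[0,0,-0.02,0,-1,0,0,-0.05,0,-1,0,0,-0.1,0,-1,0,0,-0.15,0,-1,0,0,-0.15,0,-1],
)

```text
time: 18.28
tool_pos: [552.5, -203.8, 187.1]
tool_rot: [3.141, -0.002, 2.966]
force: [-0.1, -0.2, 0.4]
width: 0.5
grip_force: 0.0
```

>>> carry_out(
  motion=[-0.15,0,-0.1,0,-1,-0.15,0,-0.05,0,-1,-0.1,0,0,0,-1,0,0,0,0,-1,0,0,0,0,-1],
)

```text
time: 18.7
tool_pos: [631.8, -217.8, 215.9]
tool_rot: [3.141, -0.001, 2.967]
force: [0.3, 0.7, 0.4]
width: 0.3
grip_force: 0.0
```

```bash
python3 - <<'E'
from h import *
s=env.read_state();print(s["tool_pos"],s["force"])
w=imaging.get_image("wrist");S=imaging.get_image("side")
u,v=proj(w,[553.7,-204,128]).round().astype(int);print(u,v)
c=w["pixels"][max(0,v-60):v+60,max(0,u-80):u+80]
a=cv2.resize(c,(400,300),interpolation=cv2.INTER_CUBIC)
a=np.clip(a*1.6,0,255).astype('u1')
b=cv2.resize(S["pixels"][110:360,200:400+0],(400,500),interpolation=cv2.INTER_CUBIC)
o=np.zeros((500,800,3),'u1');o[:300,:400]=a;o[:,400:]=b;cv2.imwrite("pics/fin.png",o)
E
```

```text
[ 631.83864272 -217.78817016  215.87036098] [0.30086437 0.65374349 0.36478513]
325 97
```

View pics/fin.png

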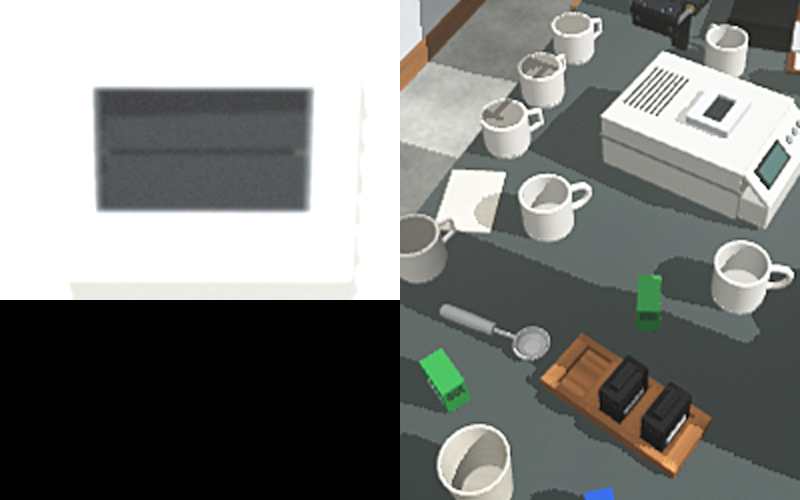

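The final view shows both flap leaves closed, level and meeting at the slit (205,152). The cartridge is out of sight below them, and the long cartridges and the other things are undisturbed. I'm handing the job in.

```bash
python3 -c "
from bench import env
print(env.job_done())"
```

```text
the job is handed in; nothing more can be done
None
```

The job is handed in: the reference cartridge is down on the seat (hard stop 33.6 mm below the mouth; the press read 21.3 N at its peak, slightly over the 20 N guide), the flap is closed over it, and the bystanders look unmoved.

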